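Right the fallen teaspoon stand and slide it back beside the spice box

ROBOT

A 6-joint arm with a two-finger parallel gripper is mounted at the origin on the work surface. World frame = base frame: x ahead of the robot, y to its left, z up, the work surface at z = 0. Lengths are in mm, angles in rad, forces in N, time in s.
With the tool pointing down it reaches from about 350 to 775 mm from the base axis. Payload 7.3 kg.
Tool frame: the origin (TCP) lies on the centre line of the jaws, within the pads' length; the fingertips stand 14 mm ahead of it and the grasp point (between the pads) lies 5 mm behind it; z points along the fingers, y is the line along which they close (so a half turn about z gives the same grasp; the last joint's range is limited). The gripper opens to 92 mm and grips with 3 to 60 N. Pads are 19 mm wide; open, the fingers measure 130 mm over their backs; the gripper's body (75 mm by 190 mm) begins 47 mm behind the grasp point.
Start: joints at [1.003, 0.342, 1.524, -0, 1.275, -0.146], TCP at [214.924, 479.011, 240.741] pointing down, gripper open.
Joint ranges: [-2.53, 2.53], [-0.77, 2.02], [0.04, 2.7], [-1, 4.14], [0.28, 2.66], [-3.11, 3.11]. Speed limits (rad/s): [2.57, 2.57, 3.14, 3.14, 3.14, 3.14].

INTERFACE

Orientations are given as [roll, pitch, yaw] about the fixed x, y, z axes, in that order (R = Rz(yaw) Ry(pitch) Rx(roll)).
In Python, from plant import get_obs, capture, bot, spot_in, trace, pinpoint gives the robot as it stands.
- The arm moves only by the tool play_rows, never from a script. Its argument "rows" is a list of rows, each a list of 2 entries, a list of its own where there are three numbers: the shift along the world's x, y, z in units of 3 cm (1.0 is 3 cm), then the turn, a rotation vector about the world's x, y, z in units of 8 degrees (1.0 is 8 degrees). A call has 1 to 12 rows; each row shifts and turns the commanded pose from where the row before left it; what a row does not reach is not made up. A row lasts 1/8 s, in which the tool goes at most 62.5 mm and 10.7 degrees, less where a joint would pass 70% of its speed; a pose out of reach is approached as far as the arm can. A call with a number of a shift or a turn outside -1 to 1 is refused whole. A call with a gripper value outside its range is refused whole. "hand" is the opening, from -1 (shut) to 1 (fully open), set as the call begins (left out, the last holds). The fingers move at their own pace and stop on an object; the grip force is fixed at half the most. Time passes only in rows, so rows that do not move let the fingers close. It gives the time, the measured TCP pose, the force, the opening and the grip force at its end, in the units of the state.
- get_obs(): the state, without advancing time (a new reading comes with each control period).
- capture(name): name is "scene" or "top" or "wrist"; returns a dict with "frame" (384x512x3 uint8, red, green, blue), "fov_y" (degrees; the focal length in pixels is half the picture's height over the tangent of half this angle, whatever the lens; pixels are square), "cx", "cy" (the principal point, pixels), "rvec" (rotation vector, rad) and "tvec" (3), from world to camera coordinates, as OpenCV has them; the wrist camera has in their place "hand_eye" (4x4, takes a point from camera to tool coordinates, whose origin is the TCP and whose axes are the flange's). Camera axes: x right, y down, z forward; pixel columns grow to the right and rows downward; lengths in mm; the calibration is good to about 2 mm. A picture is of the moment at which its call begins: read the wrist's pose just before it. There is no depth.
- bot.close_job(): hands the job in; it is judged then, once.
Trained networks look in the newest picture that a camera, given by its name, has taken for a name from the list of things; names that differ only in an ending like _2 or _b are one class to them, and where a whole thing is asked for, a point or a joint stands for the part that bears it (a point fixed in the world has none). Each returns a list of dicts, best first, with "p" (0 to 1); they miss things now and then, are a little off and sometimes report something else, mostly with a low value. They report only what shows in the picture. A call takes as long as a camera call. They do not tell look-alikes from the thing itself.
- spot_in(query, camera): "at" ([row, column] in pixels, amid what is visible of it).
- trace(query, camera): "mask" (384x512 bool, what is visible of it) and "at" ([row, column] in pixels, amid what is visible of it).
- pinpoint(query, camera): "at" ([row, column] in pixels: a listed point, or the origin of a listed thing).
The state is a dict: "time": time; "joint_positions": joint angles; "dq": joint speeds; "tau": joint torques, N m; "tool_pos": TCP position; "tcp_rot": TCP orientation; "contact_force": force on the tool from outside, world axes, zero at the start; "moment": the same for the moment, N m; "grip_width": finger opening in mm; "finger_force": force on a finger pad.
Only numpy, scipy, OpenCV 4.12 (cv2) and the standard library are available. Lean on these libraries where they do the work, as an engineer would, in place of code of your own. Each camera call takes 0.05 s, during which the arm holds its last target. There are 200 camera calls.

TASK

The square bamboo teaspoon stand has toppled over on the counter. Tip it back up onto its base, easing it down gently rather than letting it drop, then slide it until it stands flush against a long side of the low wooden spice box, not sticking out past that box's ends. Keep it on the counter all the time (do not pick it up), and leave the loose things around it where they are.

Things in the scene. Friction and masses are not known exactly. Their poses are not given: they have to be found in the camera images.
- stand: Square open-topped bamboo teaspoon stand, 90 x 90 mm outside (too wide to grasp across), 85 mm tall, walls and floor 5 mm thick, empty, about 0.26 kg. Origin: centre of its underside; z points out of its open mouth, x and y are perpendicular to its side walls. At the start it lies on its +x side wall (x down), mouth facing about to the right (-y) or half away from the robot.
- stand_mouth (a point): Centre of the stand's mouth, 85 mm from its origin along its z axis.
- spice_box: Low dark wooden spice box with round jar tops, fixed, 240 mm long (its x) by 100 mm wide (its y), 50 mm high (63 mm over the jar tops). Origin: centre of its underside. Stands left or right of the toppled stand, its long sides roughly along the robot's x; a fixed blue bowl (150 mm across, 55 mm high) is on the other side.
- bottle: Navy drink bottle, cap closed, upright, 70 mm across, 200 mm tall; loose, leave alone. Origin: centre of its underside.
- coaster: Round cork coaster, 100 mm across, 8 mm thick, flat on the counter; loose, leave alone. Origin: centre of its underside.
- set_square: Yellow plastic set square, 130 mm legs, 5 mm thick, flat on the counter; loose, leave alone. Origin: near its middle, on its underside.
- timer: White ceramic egg-shaped timer on its flat foot, 68 mm across, 78 mm tall; loose, leave alone. Origin: centre of its foot.
- clip: Black bulldog clip, 75 mm wide, about 75 mm long with its wire handle, 24 mm high; loose, leave alone. Origin: middle of its underside.
- pen_stand: Clear acrylic square pen stand, upright, 70 x 70 mm, 100 mm tall; loose, leave alone. Origin: centre of its underside.
Things that resemble listed ones, but are neither listed nor needed, are in the scene too. What is shaped like the stand but black or pink is not meant.

How it is judged (in metres and radians):
On the way:
1. the stand is upright on its base (angle between stand's own z axis and vertical below 0.08 rad and height (world z) of stand below 0.006 m), for 0.2 s.
At the end, for the whole second after the job is handed in: The stand is upright on the counter (within 0.08 rad) and at rest, one of its sides flush against either long side of the spice box (gap up to 6 mm, square to it within 0.08 rad), not sticking out past the box's ends by more than 5 mm (all of step 1 and linear speed of stand below 0.02 m/s and (y of stand in the frame of spice_box between 0.085 and 0.101 m or y of stand in the frame of spice_box between -0.101 and -0.085 m) and x of stand in the frame of spice_box between -0.08 and 0.08 m and (angle between the x axis of stand and the x axis of spice_box, either way round below 0.08 rad or angle between the y axis of stand and the x axis of spice_box, either way round below 0.08 rad)); the robot touches nothing.
It fails at once if the stand drops or slams over (turns faster than 4.5 rad/s) (angular speed of stand above 4.5 rad/s).
It fails at once if the stand is lifted off the counter (underside centre above 65 mm, or above 20 mm while upright) (height (world z) of stand above 0.065 m or (angle between stand's own z axis and vertical below 0.2 rad and height (world z) of stand above 0.02 m)).
It fails at once if a loose bystander is moved by more than 20 mm (distance of any of bottle, coaster, set_square, timer, clip, pen_stand from where it was at the start of the episode above 0.02 m).
It also fails if it takes over 64 s, if anything falls off the work surface, if the arm or the gripper's body presses on something with over 40 N, if the wrist force passes 120 N, or if a joint passes its speed limit or range.

## Working session

There is one attempt and no reset: what is moved stays moved. The work goes in short steps, Python scripts to look and compute and a tool call to move; the robot and the scene stay as the last step left them, time stands still between calls to the robot, and variables do not carry over. Pictures are saved under pics/ and viewed, at most 10 in all, crops included, and the job is handed in when it is done.

Besides the shell and the picture viewer there is one more tool, called after "Request:" as name(argument=value, ...) on one line, values as JSON. play_rows: Moves the arm, as the interface text tells. Shifts and turns lie within -1 to 1; 1 stands for 3 cm of shift or 8 degrees of turn. Its arguments: {"type":"object","properties":{"rows":{"type":"array"},"hand":{"type":"number"}},"required":["rows"]}

```bash
mkdir -p pics
cat > h.py <<'E'
import numpy as np, cv2
from plant import get_obs, capture, bot, spot_in, trace, pinpoint
def K(c):
    f=c["frame"].shape[0]/2/np.tan(np.radians(c["fov_y"])/2)
    return np.array([[f,0,c["cx"]],[0,f,c["cy"]],[0,0,1]])
def ray(c,at):
    R=cv2.Rodrigues(np.array(c["rvec"],float))[0]; t=np.array(c["tvec"],float).ravel()
    d=R.T@np.linalg.inv(K(c))@np.array([at[1],at[0],1.]); return -R.T@t,d/np.linalg.norm(d)
def onz(c,at,z):
    o,d=ray(c,at); return o+d*(z-o[2])/d[2]
def tri(c1,a1,c2,a2):
    A=np.zeros((3,3));b=np.zeros(3)
    rs=[ray(c1,a1),ray(c2,a2)]
    for o,d in rs:
        P=np.eye(3)-np.outer(d,d);A+=P;b+=P@o
    x=np.linalg.solve(A,b); return x,[np.linalg.norm((np.eye(3)-np.outer(d,d))@(x-o)) for o,d in rs]
def proj(c,p):
    return cv2.projectPoints(np.float64(p).reshape(-1,1,3),np.float64(c["rvec"]),np.float64(c["tvec"]),K(c),None)[0].reshape(-1,2)
def save(c,n,s=1): cv2.imwrite(f"pics/{n}.png",cv2.resize(c["frame"][:,:,::-1],None,fx=s,fy=s))
E
python3 - <<'E'
from h import *
import pickle
np.set_printoptions(precision=1,suppress=True)
cs={}
for n in("scene","top"):
    c=capture(n);cs[n]=c;save(c,n+"0",1.5)
    print(n,c["fov_y"],ray(c,(192,256)))
    for q in("stand","spice_box","bottle","coaster","set_square","timer","clip","pen_stand"):
        print(q,[(np.round(r["at"]),round(r["p"],2),onz(c,r["at"],0)[:2]) for r in pinpoint(q,n)[:3]])
    print("mouth",[(np.round(r["at"]),round(r["p"],2)) for r in pinpoint("stand_mouth",n)[:3]])
pickle.dump(cs,open("c0.pkl","wb"))
E
```

```text
scene 55.18972853940906 (array([1110.5,  766.4,  850.2]), array([-0.5, -0.6, -0.7]))
stand [(array([192., 319.]), 0.9, array([327.6, 106. ])), (array([246., 249.]), 0.75, array([678.1, 165.5])), (array([165., 275.]), 0.73, array([ 357.3, -110. ]))]
spice_box [(array([152., 195.]), 0.81, array([ 568.3, -363.6]))]
bottle [(array([119., 208.]), 0.58, array([ 388.9, -566.2]))]
coaster [(array([222., 355.]), 0.92, array([339.3, 283.9]))]
set_square [(array([144., 257.]), 0.79, array([ 327.3, -268.1]))]
timer [(array([253., 211.]), 0.55, array([786.7, 125.1]))]
clip [(array([221., 188.]), 0.66, array([778.7, -34.7])), (array([118., 208.]), 0.44, array([ 385.4, -573.9]))]
pen_stand [(array([283., 411.]), 0.62, array([389. , 537.5])), (array([191., 231.]), 0.4, array([581.8, -77.9]))]
mouth [(array([263., 274.]), 0.97), (array([175., 289.]), 0.83), (array([179., 321.]), 0.69)]
top 56.73423474872518 (array([ 481.6,    1.7, 1227.9]), array([ 0.1, -0. , -1. ]))
stand [(array([150., 282.]), 0.82, array([ 749.3, -134.7])), (array([251., 262.]), 0.81, array([395.3, -71.8])), (array([254., 196.]), 0.76, array([379.4, 152.7]))]
spice_box [(array([201., 343.]), 0.97, array([ 573.6, -349.2]))]
bottle [(array([253., 406.]), 0.68, array([ 396.9, -566.6])), (array([243.,  82.]), 0.2, array([411. , 541.4]))]
coaster [(array([260., 156.]), 0.84, array([357.9, 287.6]))]
set_square [(array([263., 315.]), 0.91, array([ 357.6, -252.1]))]
timer [(array([134., 207.]), 0.62, array([797.9, 128.6]))]
clip [(array([139., 254.]), 0.58, array([784.9, -35.3]))]
pen_stand [(array([243.,  79.]), 0.95, array([409.5, 551.1]))]
mouth [(array([163., 160.]), 0.8), (array([274., 209.]), 0.74), (array([190., 246.]), 0.71)]
```

View pics/scene0.png

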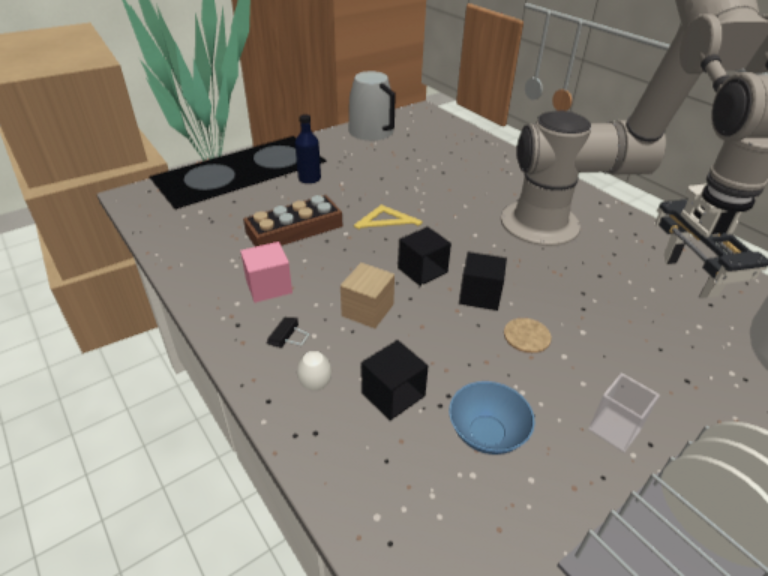

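View pics/top0.png

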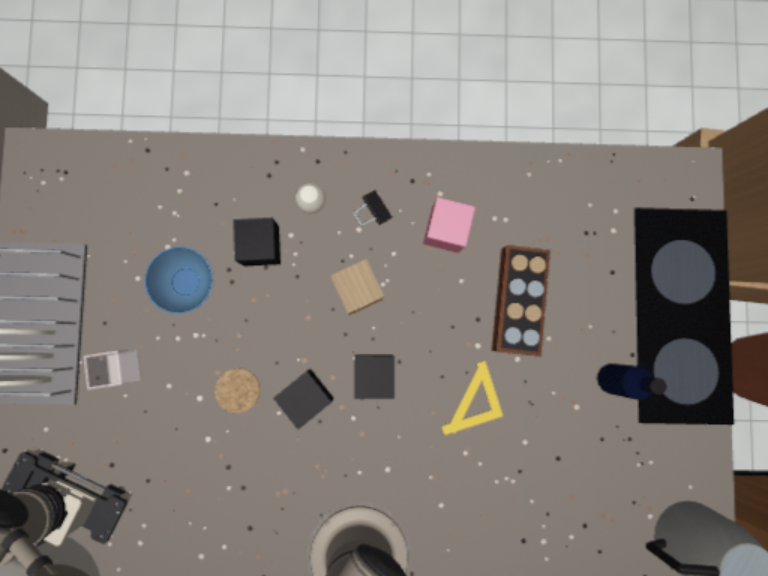

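The scene view shows the bamboo stand at pixel (368,295) of the enlarged picture, its mouth hidden from that side. In the top view it is at (358,287), rotated about 25°, with the spice box at (522,300) to its right and the bowl to its left. The pink and black cubes are decoys. I'll fit the stand and box poses from the masks.

```bash
cat > fit.py <<'E'
from h import *
from scipy.optimize import minimize
def corners(p,L,W,H):
    x,y,a=p; c,s=np.cos(a),np.sin(a)
    return np.array([[x+c*u*L/2-s*v*W/2,y+s*u*L/2+c*v*W/2,z] for u in(-1,1) for v in(-1,1) for z in (0,H)])
def sil(c,p,L,W,H):
    m=np.zeros((384*4,512*4),np.uint8); h=cv2.convexHull(np.float32(proj(c,corners(p,L,W,H))*4+1.5))
    cv2.fillConvexPoly(m,np.int32(np.round(h)),1); return cv2.resize(m.astype(np.float32),(512,384),interpolation=cv2.INTER_AREA)
def fit(cs,ms,p0,L,W,H,scan):
    def cost(p): return sum(np.abs(sil(c,p,L,W,H)-m).sum()/m.sum() for c,m in zip(cs,ms))
    out=[]
    for a in scan:
        r=minimize(cost,[p0[0],p0[1],a],method="Nelder-Mead",options=dict(initial_simplex=[[p0[0],p0[1],a],[p0[0]+15,p0[1],a],[p0[0],p0[1]+15,a],[p0[0],p0[1],a+.15]],xatol=.05,fatol=1e-5))
        out.append((r.fun,r.x))
    return min(out,key=lambda t:t[0])
def mask(n,q,near):
    best=[r for r in trace(q,n) if np.hypot(*(np.array(r["at"])-near))<20]
    return best[0]["mask"].astype(np.float32) if best else None
E
python3 - <<'E'
from fit import *
np.set_printoptions(precision=3,suppress=True)
o=get_obs(); print(o["tool_pos"],o["tcp_rot"],o["grip_width"])
S,T=capture("scene"),capture("top")
ms=mask("scene","stand",(196,245)),mask("top","stand",(191,239)); print([None if m is None else m.sum() for m in ms])
def col(c,at):
    h=cv2.cvtColor(c["frame"],cv2.COLOR_RGB2HSV); m=((h[...,0]>8)&(h[...,0]<28)&(h[...,1]>70)&(h[...,2]>60)).astype(np.uint8)
    n,l=cv2.connectedComponents(m); return (l==l[at]).astype(np.float32)
print([col(c,a).sum() for c,a in((S,(196,245)),(T,(191,239)))])
ms=[m if m is not None else col(c,a) for m,c,a in zip(ms,(S,T),((196,245),(191,239)))]
for L,W in((90,85),(85,90)):
  for h in(90,):
    print("stand",L,W,fit([S,T],ms,(600,5),L,W,h,np.linspace(-.7,.7,5)))
mb=mask("scene","spice_box",(148,196)),mask("top","spice_box",(200,348)); print([None if m is None else m.sum() for m in mb])
print("box",fit([S,T],mb,(575,-350),240,100,52,(-.15,0,.15)))
f=S["frame"][160:235,205:285]; g=T["frame"][160:222,205:267]
f=cv2.resize(f,(400,375),interpolation=cv2.INTER_CUBIC);g=cv2.resize(g,(375,375),interpolation=cv2.INTER_CUBIC)
cv2.imwrite("pics/z1.png",np.hstack([f,g])[:,:,::-1])
E
```

```text
[214.908 479.014 240.753] [3.141 0.    2.72 ] 91.39454406726078
[np.float32(1190.0), np.float32(731.0)]
[np.float32(1145.0), np.float32(726.0)]
stand 90 85 (np.float64(0.15833863615989685), array([591.588,  16.876,   0.464]))
stand 85 90 (np.float64(0.16539108753204346), array([591.55 ,  17.201,  -1.091]))
[np.float32(1477.0), np.float32(2310.0)]
box (np.float64(0.17095348238945007), array([ 571.713, -355.32 ,   -0.103]))
```

View pics/z1.png

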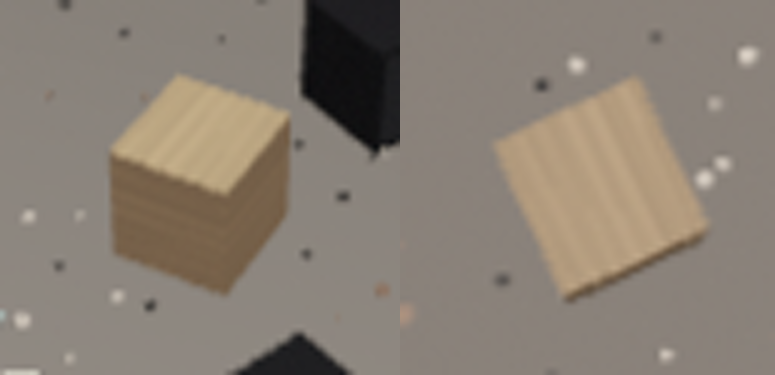

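Only the faces at +0.46 and +2.03 rad show in the scene view, and both are closed. The mouth therefore points along −1.107 rad, right and half away, as described. Next I'll move towards a pre-grasp viewpoint.

Request:
play_rows(rows=[[[0.6, -1, 0], [0, 0, -0.4]], [[0.6, -1, 0], [0, 0, -0.4]], [[0.6, -1, 0], [0, 0, -0.4]], [[0.6, -1, 0], [0, 0, -0.4]], [[0.6, -1, 0], [0, 0, -0.4]], [[0.6, -1, 0], [0, 0, -0.4]], [[0.6, -1, 0], [0, 0, -0.4]], [[0.6, -1, 0], [0, 0, -0.4]], [[0.6, -1, 0], [0, 0, -0.4]], [[0.6, -1, 0], [0, 0, -0.4]], [[0.6, -1, 0], [0, 0, -0.4]], [[0.6, -1, 0], [0, 0, -0.5]]])

```text
time: 2.8
tool_pos: [431.5, 118.0, 240.9]
tcp_rot: [3.141, 0.0, 2.033]
contact_force: [0.3, 0.0, 0.5]
grip_width: 91.6
finger_force: 0.0
```

Request:
play_rows(rows=[[[0.6, -1, 0.3], [0.5, 0.25, 0]], [[0.6, -1, 0.3], [0.5, 0.25, 0]], [[0.6, -1, 0], [0.5, 0.25, 0]], [[0.6, -1, 0], [0.5, 0.25, 0]], [[0.6, -1, 0], [0.5, 0.25, 0]], [[0.6, -1, 0], [0.5, 0.25, 0]], [[0.6, -1, 0], [0.5, 0.25, 0]], [[0.6, -1, 0], [0.5, 0.25, 0]], [[0.3, -0.3, 0], [0.5, 0.25, 0]], [[0, 0, 0], [0.5, 0.25, 0]], [[0, 0, 0], [0.5, 0.25, 0]], [[0, 0, 0], [0.5, 0.25, 0]]])

```text
time: 4.3
tool_pos: [584.0, -130.2, 258.4]
tcp_rot: [3.14, -0.939, 2.036]
contact_force: [0.0, 0.4, 0.0]
grip_width: 92.0
finger_force: 0.0
```

```bash
cat > w.py <<'E'
from fit import *
from scipy.spatial.transform import Rotation as Ro
np.set_printoptions(precision=3,suppress=True)
def wrist():
    o=get_obs(); c=capture("wrist"); T=np.eye(4); T[:3,:3]=Ro.from_euler("xyz",o["tcp_rot"]).as_matrix(); T[:3,3]=o["tool_pos"]
    W=np.linalg.inv(T@np.array(c["hand_eye"])); c["rvec"]=cv2.Rodrigues(W[:3,:3])[0]; c["tvec"]=W[:3,3]; return o,c
E
python3 - <<'E'
from w import *
o,c=wrist(); print(o["time"],o["tool_pos"],o["tcp_rot"],o["joint_positions"]); R=Ro.from_euler("xyz",o["tcp_rot"]).as_matrix(); print(R, ray(c,(192,256)))
for p in ((591.6,16.9,.464),(591.6,16.9,.464)):
    k=proj(c,corners(p,90,85,90)); f=c["frame"].copy()
    for u in k: cv2.circle(f,tuple(int(v) for v in u),3,(255,0,0),1)
cv2.imwrite("pics/w1.png",f[:,:,::-1]); print(k)
E
```

```text
4.3 [ 584.019 -130.243  258.442] [ 3.14  -0.939  2.036] [-0.565  0.918  0.775  0.556  2.232 -0.866]
[[-0.265  0.894 -0.361]
 [ 0.528  0.448  0.722]
 [ 0.807  0.001 -0.591]] (array([ 617.431, -199.026,  396.739]), array([-0.273,  0.57 , -0.775]))
[[272.086 275.493]
 [275.967 246.834]
 [269.85  226.928]
 [272.804 193.648]
 [332.126 275.466]
 [348.269 246.806]
 [322.88  226.91 ]
 [335.178 193.631]]
```

View pics/w1.png

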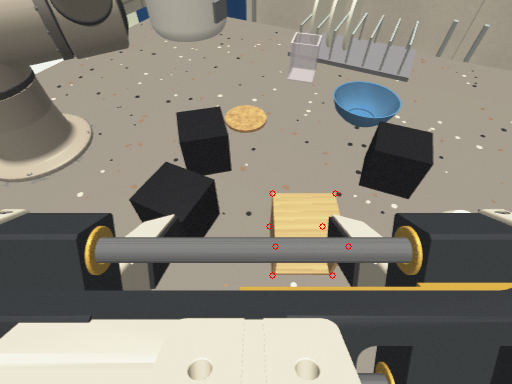

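Request:
play_rows(hand=0.1, rows=[[[0.06, 0.25, -0.88], [0, 0, 0]], [[0.06, 0.25, -0.88], [0, 0, 0]], [[0.06, 0.25, -0.88], [0, 0, 0]], [[0.06, 0.25, -0.88], [0, 0, 0]], [[0.06, 0.25, -0.88], [0, 0, 0]], [[0.06, 0.25, -0.88], [0, 0, 0]], [[0, 0, 0], [0, 0, 0]], [[0, 0, 0], [0, 0, 0]]])

```text
time: 5.35
tool_pos: [595.1, -85.4, 101.4]
tcp_rot: [3.138, -0.935, 2.038]
contact_force: [0.0, -0.7, -0.2]
grip_width: 50.4
finger_force: 0.0
```

Run:
```python
from w import *
o,c=wrist(); print(o["tool_pos"],o["tcp_rot"],o["joint_positions"],o["grip_width"])
k=proj(c,corners((591.6,16.9,.464),90,85,90)); f=c["frame"].copy()
for u in k: cv2.circle(f,tuple(int(v) for v in u),3,(255,0,0),1)
S=capture("scene"); g=cv2.resize(S["frame"][100:292,150:406],(512,384),interpolation=cv2.INTER_CUBIC)
cv2.imwrite("pics/w2.png",cv2.resize(np.vstack([f,g])[:,:,::-1],None,fx=.78,fy=.78)); print(k)
```

```text
[595.056 -85.391 101.351] [ 3.138 -0.935  2.038] [-0.508  1.039  0.954  0.509  1.942 -0.987] 50.43381677480465
[[251.51  246.101]
 [251.073 186.487]
 [251.777 180.536]
 [251.507 115.496]
 [343.943 246.137]
 [376.311 186.567]
 [328.642 180.587]
 [349.78  115.588]]
```

View pics/w2.png

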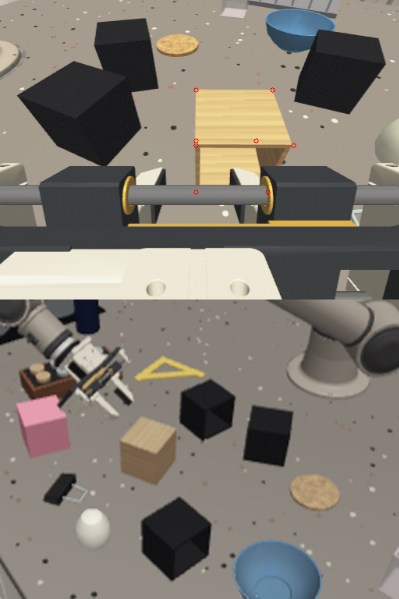

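The wrist view shows the open mouth facing the gripper, and the predicted corners match the stand to about 1 px. The left wall is at pixel column 251, between the two fingers. I'll advance and close on it.

Request:
play_rows(rows=[[[-0.19, 0.385, -0.33], [0, 0, 0]], [[-0.19, 0.385, -0.33], [0, 0, 0]], [[-0.19, 0.385, -0.33], [0, 0, 0]], [[-0.19, 0.385, -0.33], [0, 0, 0]], [[-0.19, 0.385, -0.33], [0, 0, 0]], [[0, 0, 0], [0, 0, 0]], [[0, 0, 0], [0, 0, 0]]])

```text
time: 6.32
tool_pos: [566.7, -27.7, 51.3]
tcp_rot: [3.139, -0.936, 2.037]
contact_force: [0.1, -0.1, 0.2]
grip_width: 50.5
finger_force: 0.0
```

Request:
play_rows(hand=-1, rows=[[[0, 0, 0], [0, 0, 0]], [[0, 0, 0], [0, 0, 0]], [[0, 0, 0], [0, 0, 0]], [[0, 0, 0], [0, 0, 0]], [[0, 0, 0], [0, 0, 0]], [[0, 0, 0], [0, 0, 0]], [[0, 0, 0], [0, 0, 0]], [[0, 0, 0], [0, 0, 0]]])

```text
time: 7.32
tool_pos: [566.2, -27.3, 50.8]
tcp_rot: [3.14, -0.937, 2.036]
contact_force: [0.3, -0.3, -0.6]
grip_width: 4.8
finger_force: 30.0
```

```bash
python3 -c "
import numpy as np
r=np.hypot(51,71);a=np.arctan2(51,71)+np.radians(np.arange(0,91,5))
s=r*np.cos(a);z=r*np.sin(a)
for d,e in zip(np.diff(s),np.diff(z)): print('[[%.3f, %.3f, %.3f], [-0.559, -0.28, 0]],'%(d*.447/30,-d*.894/30,e/30))"
```

```text
[[-0.070, 0.141, 0.200], [-0.559, -0.28, 0]],
[[-0.078, 0.156, 0.185], [-0.559, -0.28, 0]],
[[-0.085, 0.169, 0.169], [-0.559, -0.28, 0]],
[[-0.091, 0.182, 0.152], [-0.559, -0.28, 0]],
[[-0.097, 0.193, 0.134], [-0.559, -0.28, 0]],
[[-0.101, 0.203, 0.115], [-0.559, -0.28, 0]],
[[-0.105, 0.211, 0.094], [-0.559, -0.28, 0]],
[[-0.109, 0.218, 0.074], [-0.559, -0.28, 0]],
[[-0.111, 0.222, 0.052], [-0.559, -0.28, 0]],
[[-0.113, 0.226, 0.030], [-0.559, -0.28, 0]],
[[-0.114, 0.227, 0.008], [-0.559, -0.28, 0]],
[[-0.113, 0.227, -0.014], [-0.559, -0.28, 0]],
[[-0.112, 0.225, -0.036], [-0.559, -0.28, 0]],
[[-0.111, 0.221, -0.058], [-0.559, -0.28, 0]],
[[-0.108, 0.216, -0.079], [-0.559, -0.28, 0]],
[[-0.104, 0.209, -0.100], [-0.559, -0.28, 0]],
[[-0.100, 0.200, -0.120], [-0.559, -0.28, 0]],
[[-0.095, 0.190, -0.139], [-0.559, -0.28, 0]],
```

Request:
play_rows(rows=[[[-0.07, 0.141, 0.25], [-0.559, -0.28, 0]], [[-0.078, 0.156, 0.185], [-0.559, -0.28, 0]], [[-0.085, 0.169, 0.17], [-0.559, -0.28, 0]], [[-0.091, 0.182, 0.152], [-0.559, -0.28, 0]], [[-0.097, 0.193, 0.134], [-0.559, -0.28, 0]], [[-0.101, 0.203, 0.115], [-0.559, -0.28, 0]]])

```text
time: 8.07
tool_pos: [550.3, 4.1, 81.1]
tcp_rot: [3.141, -0.41, 2.036]
contact_force: [0.3, -0.4, -2.7]
grip_width: 5.3
finger_force: 30.0
```

Request:
play_rows(rows=[[[-0.105, 0.211, 0.094], [-0.559, -0.28, 0]], [[-0.109, 0.218, 0.074], [-0.559, -0.28, 0]], [[-0.111, 0.222, 0.052], [-0.559, -0.28, 0]], [[-0.113, 0.226, 0.03], [-0.559, -0.28, 0]], [[-0.114, 0.227, 0.008], [-0.559, -0.28, 0]], [[-0.113, 0.227, -0.014], [-0.559, -0.28, 0]]])

```text
time: 8.82
tool_pos: [530.1, 44.3, 88.3]
tcp_rot: [3.141, 0.113, 2.036]
contact_force: [-0.6, 0.1, -3.1]
grip_width: 4.9
finger_force: 30.0
```

Run:
```python
from w import *
S=capture("scene"); g=cv2.resize(S["frame"][110:260,170:370],(600,450),interpolation=cv2.INTER_CUBIC)
cv2.imwrite("pics/s3.png",g[:,:,::-1]);o=get_obs();print(o["contact_force"],o["joint_positions"],o["tcp_rot"])
```

```text
[-0.539  1.966 -1.914] [ 0.002  0.51   1.74  -0.138  0.846 -0.376] [-3.141  0.115  2.038]
```

View pics/s3.png

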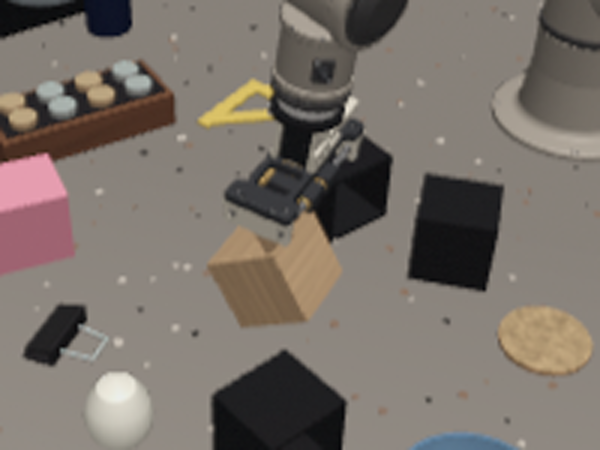

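Request:
play_rows(rows=[[[-0.112, 0.225, -0.036], [-0.559, -0.28, 0]], [[-0.111, 0.221, -0.058], [-0.559, -0.28, 0]], [[-0.108, 0.216, -0.079], [-0.559, -0.28, 0]], [[-0.104, 0.209, -0.1], [-0.559, -0.28, 0]]])

```text
time: 9.38
tool_pos: [517.2, 70.0, 80.0]
tcp_rot: [-3.141, 0.462, 2.035]
contact_force: [-1.3, -0.1, -3.4]
grip_width: 4.5
finger_force: 30.0
```

Request:
play_rows(rows=[[[-0.1, 0.2, -0.12], [-0.559, -0.28, 0]], [[-0.095, 0.19, -0.14], [-0.559, -0.28, 0]], [[0, 0, 0], [0, 0, 0]], [[0, 0, 0], [0, 0, 0]]])

```text
time: 9.88
tool_pos: [511.8, 81.7, 72.2]
tcp_rot: [-3.141, 0.632, 2.036]
contact_force: [0.2, 0.1, -2.7]
grip_width: 4.9
finger_force: 30.0
```

Run:
```python
from w import *
o,c=wrist();print(o["time"],o["tool_pos"],o["contact_force"],o["moment"],o["joint_positions"],o["tcp_rot"])
S=capture("scene"); g=cv2.resize(S["frame"][110:260,170:370],(512,384),interpolation=cv2.INTER_CUBIC)
cv2.imwrite("pics/s4.png",cv2.resize(np.vstack([c["frame"],g])[:,:,::-1],None,fx=.78,fy=.78))
```

```text
9.875 [511.763  81.656  72.249] [ 0.215  0.145 -2.73 ] [ 0.506  0.354 -0.013] [ 0.357  0.598  1.86  -0.906  0.843  0.571] [-3.141  0.632  2.036]
```

View pics/s4.png

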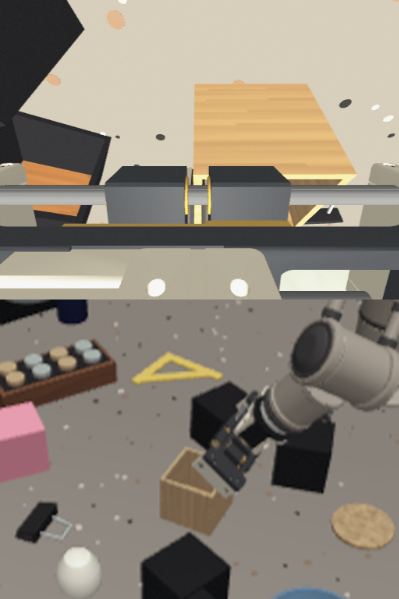

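The scene view shows the stand upright with its mouth up. The −2.7 N reading says it hangs 1–2 mm off the counter. I'll set it down, then start dragging it.

Request:
play_rows(rows=[[[0, 0, -0.03], [0, 0, 0]], [[0, 0, -0.02], [0, 0, 0]], [[0, 0, 0], [0, 0, 0]], [[0, 0, 0], [0, 0, 0]]])

```text
time: 10.48
tool_pos: [511.9, 81.4, 71.6]
tcp_rot: [3.141, 0.636, 2.035]
contact_force: [-2.7, 0.0, 5.9]
grip_width: 5.2
finger_force: 30.0
```

```bash
cat > box.py <<'E'
from w import *
def bmask(c,p):
    # brown wood rim + black top + jars: anything unlike counter, within dilated prediction
    R=cv2.dilate((sil(c,p,240,100,60)>0).astype(np.uint8),np.ones((9,9)))
    lab=cv2.cvtColor(c["frame"],cv2.COLOR_RGB2LAB).astype(float); ring=(R>0)&(sil(c,p,260,120,63)==0)
    bg=np.median(lab[ring],0); d=np.linalg.norm(lab-bg,axis=2)*R
    m=((d>25)).astype(np.uint8); m=cv2.morphologyEx(m,cv2.MORPH_CLOSE,np.ones((7,7)))
    n,l,st,_=cv2.connectedComponentsWithStats(m); k=1+np.argmax(st[1:,4]); return (l==k).astype(np.float32)
def boxfit(p=(571.7,-355.3,-.103)):
    S,T=capture("scene"),capture("top"); M=[bmask(S,p),bmask(T,p)]
    for h in(50,):
        for cs,ms in(([S,T],M),([T],M[1:]),([S],M[:1])): print("box",h,fit(cs,ms,p[:2],240,100,h,(-.15,-.08,0)))
    return S,T,M
E
python3 - <<'E'
from box import *
S,T,M=boxfit()
print([ (m.sum()) for m in M])
E
```

```text
box 50 (np.float64(0.1775079071521759), array([ 572.117, -354.776,   -0.092]))
box 50 (np.float64(0.03585350885987282), array([ 573.536, -354.551,   -0.092]))
box 50 (np.float64(0.13411755859851837), array([ 569.742, -355.165,   -0.084]))
[np.float32(1748.0), np.float32(2437.0)]
```

Request:
play_rows(rows=[[[0.026, -0.2, 0.01], [0, 0, 0]], [[0.026, -0.483, 0], [0, 0, 0]], [[0.026, -0.483, 0], [0, 0, 0]], [[0.026, -0.483, 0], [0, 0, 0]], [[0.026, -0.483, 0], [0, 0, 0]], [[0.026, -0.483, 0], [0, 0, 0]], [[0.026, -0.483, 0], [0, 0, 0]], [[0.026, -0.483, 0], [0, 0, 0]], [[0.026, -0.483, 0], [0, 0, 0]], [[0.026, -0.483, 0], [0, 0, 0]], [[0.026, -0.483, 0], [0, 0, 0]], [[0.026, -0.2, 0], [0, 0, 0]]])

```text
time: 12.08
tool_pos: [528.6, -68.4, 85.3]
tcp_rot: [-3.123, 0.608, 2.035]
contact_force: [0.6, 0.2, -2.8]
grip_width: 5.0
finger_force: 30.0
```

Run:
```python
from w import *
for i in range(2):
    o=get_obs();print(o["time"],o["tool_pos"],o["tcp_rot"],o["contact_force"],o["joint_positions"],o["dq"]); capture("wrist")
```

```text
12.075 [528.649 -68.426  85.296] [-3.123  0.608  2.035] [ 0.646  0.203 -2.751] [ 0.029  0.531  1.932 -0.996  0.677  0.371] [-0.088 -0.006 -0.007  0.002 -0.042 -0.086]
12.125 [528.721 -68.683  85.342] [-3.123  0.608  2.035] [ 0.205  0.12  -1.626] [ 0.028  0.531  1.932 -0.996  0.678  0.371] [0.023 0.002 0.004 0.002 0.005 0.024]
```

Joint 4 ran into its −1 rad limit, so the best-effort pose drifted up about 13 mm. Yawing the tool with the stand, which is needed anyway, frees that joint. After that I can lower it.

Request:
play_rows(rows=[[[0, 0.098, -0.03], [0, 0, -0.5]], [[0, 0.098, -0.03], [0, 0, -0.5]], [[0, 0.098, -0.03], [0, 0, -0.5]], [[0, 0.098, -0.03], [0, 0, -0.5]]])

```text
time: 12.68
tool_pos: [528.5, -54.9, 81.3]
tcp_rot: [-3.122, 0.608, 1.755]
contact_force: [0.2, 0.0, -3.2]
grip_width: 4.5
finger_force: 30.0
```

Request:
play_rows(rows=[[[0, 0.098, -0.03], [0, 0, -0.5]], [[0, 0.098, -0.03], [0, 0, -0.5]], [[0, 0.098, -0.03], [0, 0, -0.5]], [[0, 0.098, -0.03], [0, 0, -0.5]], [[0, 0, -0.03], [-0.1, 0, 0]], [[0, 0, -0.03], [-0.1, 0, 0]], [[0, 0, 0], [0, 0, 0]]])

```text
time: 13.55
tool_pos: [528.1, -43.6, 75.8]
tcp_rot: [-3.125, 0.636, 1.477]
contact_force: [0.7, 0.2, -2.1]
grip_width: 4.9
finger_force: 30.0
```

Request:
play_rows(rows=[[[0, 0, -0.03], [-0.005, -0.05, 0.035]], [[0, 0, -0.03], [-0.005, -0.045, 0.035]], [[0, 0, -0.03], [0, 0, 0]], [[0, 0, -0.03], [0, 0, 0]], [[0, 0, 0], [0, 0, 0]], [[0, 0, 0], [0, 0, 0]]])

```text
time: 14.3
tool_pos: [528.6, -43.9, 72.5]
tcp_rot: [3.141, 0.636, 1.475]
contact_force: [0.6, -0.1, -2.8]
grip_width: 4.5
finger_force: 30.0
```

Run:
```python
from w import *
o=get_obs();print(o["tool_pos"],o["tcp_rot"],o["contact_force"],o["moment"],o["joint_positions"])
```

```text
[528.626 -43.936  72.519] [3.141 0.636 1.475] [ 0.584 -0.057 -2.826] [0.527 0.132 0.014] [ 0.108  0.681  1.666 -0.725  1.072  0.651]
```

Request:
play_rows(rows=[[[0, 0, -0.02], [0, 0, 0]], [[0, 0, -0.01], [0, 0, 0]], [[0, 0, 0], [0, 0, 0]]])

```text
time: 14.68
tool_pos: [528.6, -43.9, 71.7]
tcp_rot: [3.141, 0.636, 1.475]
contact_force: [-0.4, -0.3, -1.0]
grip_width: 4.4
finger_force: 30.0
```

Request:
play_rows(hand=0.1, rows=[[[0, 0, 0], [0, 0, 0]], [[0, 0, 0], [0, 0, 0]], [[0, 0, 0], [0, 0, 0]], [[0, 0, 0], [0, 0, 0]], [[0, 0, 0], [0, 0, 0]], [[0, 0, 0], [0, 0, 0]]])

```text
time: 15.42
tool_pos: [528.6, -43.9, 71.6]
tcp_rot: [3.141, 0.636, 1.475]
contact_force: [-0.1, -0.3, -0.1]
grip_width: 50.1
finger_force: 0.0
```

Request:
play_rows(rows=[[[0.02, 0.3, 0.4], [0, 0, 0]], [[0.03, 0.3, 0.4], [0, 0, 0]], [[0.03, 0.3, 0.4], [0, 0, 0]], [[0.03, 0.3, 0.4], [0, 0, 0]], [[0.03, 0.3, 0.4], [0, 0, 0]], [[0, 0, 0.4], [0.9, -0.083, 0]], [[0, 0, 0.4], [0.9, -0.083, 0]], [[0, 0, 0], [0.9, -0.083, 0]], [[0, 0, 0], [0.9, -0.083, 0]], [[0, 0, 0], [0.93, -0.085, 0]]])

```text
time: 16.68
tool_pos: [533.1, 1.6, 156.7]
tcp_rot: [3.141, -0.003, 1.477]
contact_force: [0.5, -0.6, -0.5]
grip_width: 50.4
finger_force: 0.0
```

```bash
cat > st.py <<'E'
from box import *
def wood(c,p):
    """bamboo mask near predicted pose"""
    R=cv2.dilate((sil(c,p,90,90,85)>0).astype(np.uint8),np.ones((15,15)))
    h=cv2.cvtColor(c["frame"],cv2.COLOR_RGB2HSV); m=((h[...,0]>8)&(h[...,0]<28)&(h[...,1]>70)&(h[...,2]>50)).astype(np.uint8)*R
    m=cv2.morphologyEx(m,cv2.MORPH_CLOSE,np.ones((5,5))); n,l,st,_=cv2.connectedComponentsWithStats(m); k=1+np.argmax(st[1:,4]); m=(l==k).astype(np.uint8)
    q=np.zeros_like(m); cv2.fillConvexPoly(q,cv2.convexHull(np.argwhere(m)[:,::-1].astype(np.int32)),1); return q.astype(np.float32)
def standfit(p):
    C=[capture("scene"),capture("top")]; M=[wood(c,p) for c in C]
    for i in([0,1],[0],[1]): print("stand",i,fit([C[j] for j in i],[M[j] for j in i],p[:2],90,90,85,(p[2],p[2]+.1)))
    return C,M
E
python3 - <<'E'
from st import *
o=get_obs();print(o["time"],o["tool_pos"],o["tcp_rot"],o["contact_force"],o["joint_positions"])
C,M=standfit((569,-54,-.092))
a=C[0]["frame"][100:250,130:330];b=C[1]["frame"][130:280,180:380]
cv2.imwrite("pics/s5.png",cv2.resize(np.hstack([a,b]),(800,300),interpolation=cv2.INTER_CUBIC)[:,:,::-1])
E
```

```text
16.675 [533.074   1.61  156.69 ] [ 3.141 -0.003  1.477] [ 0.466 -0.635 -0.459] [-0.143  0.438  1.625  0.004  1.078 -0.051]Traceback (most recent call last):
  File "<stdin>", line 3, in <module>
  File "st.py", line 9, in standfit
    C=[capture("scene"),capture("top")]; M=[wood(c,p) for c in C]
                                            ~~~~^^^^^
  File "st.py", line 6, in wood
    m=cv2.morphologyEx(m,cv2.MORPH_CLOSE,np.ones((5,5))); n,l,st,_=cv2.connectedComponentsWithStats(m); k=1+np.argmax(st[1:,4]); m=(l==k).astype(np.uint8)
                                                                                                            ~~~~~~~~~^^^^^^^^^^
    return _wrapfunc(a, 'argmax', axis=axis, out=out, **kwds)
    return bound(*args, **kwds)
ValueError: attempt to get argmax of an empty sequence
```

Run:
```python
from st import *
p=(570,-54,-.092); C=capture("scene"); m=wood(C,p); print(m.sum(),fit([C],[m],p[:2],90,90,85,(-.2,-.09,0)))
o,c=wrist(); k=proj(c,corners(p,90,90,85)); f=c["frame"].copy()
for u in k: cv2.circle(f,tuple(int(v) for v in u),3,(255,0,0),1)
a=cv2.resize(C["frame"][100:250,130:330],(512,384),interpolation=cv2.INTER_CUBIC)
cv2.imwrite("pics/s5.png",cv2.resize(np.hstack([a,f]),(800,300),interpolation=cv2.INTER_AREA)[:,:,::-1])
```

```text
1089.0 (np.float64(0.030647382140159607), array([567.794, -55.387,  -0.127]))
```

View pics/s5.png

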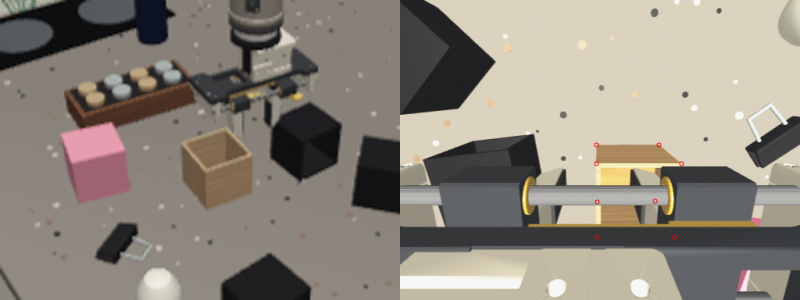

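The stand stands upright at about (569,−55), and its predicted corners match the wrist view. I'll regrip the near wall with the tool vertical.

Request:
play_rows(rows=[[[-0.04, -0.43, 0], [0, 0, 0]], [[-0.04, -0.43, 0], [0, 0, 0]], [[-0.04, -0.43, 0], [0, 0, 0]], [[-0.05, -0.43, 0], [0, 0, 0]], [[0, 0, -0.7], [0, 0, 0]], [[0, 0, -0.7], [0, 0, 0]], [[0, 0, -0.7], [0, 0, 0]], [[0, 0, -0.7], [0, 0, 0]], [[0, 0, 0], [0, 0, 0]]])

```text
time: 18.0
tool_pos: [526.6, -50.8, 70.4]
tcp_rot: [-3.137, 0.001, 1.476]
contact_force: [-1.0, -0.4, -0.1]
grip_width: 50.7
finger_force: 0.0
```

Request:
play_rows(hand=-1, rows=[[[0, 0, 0], [0, 0, 0]], [[0, 0, 0], [0, 0, 0]], [[0, 0, 0], [0, 0, 0]], [[0, 0, 0], [0, 0, 0]], [[0, 0, 0], [0, 0, 0]], [[0, 0, 0], [0, 0, 0]], [[0, 0, 0], [0, 0, 0]]])

```text
time: 18.88
tool_pos: [527.8, -50.5, 71.8]
tcp_rot: [-3.14, 0.001, 1.476]
contact_force: [-1.4, 0.6, 1.4]
grip_width: 5.0
finger_force: 30.0
```

Request:
play_rows(rows=[[[0, -0.3, 0], [0, 0, 0]], [[0, -0.45, 0], [0, 0, 0]], [[0, -0.45, 0], [0, 0, 0]], [[0, -0.45, 0], [0, 0, 0]], [[0, -0.45, 0], [0, 0, 0]], [[0, -0.45, 0], [0, 0, 0]], [[0, -0.45, 0], [0, 0, 0]]])

```text
time: 19.75
tool_pos: [527.7, -141.4, 71.8]
tcp_rot: [-3.14, 0.001, 1.476]
contact_force: [0.1, 3.1, 4.8]
grip_width: 4.7
finger_force: 30.0
```

Request:
play_rows(rows=[[[0, -0.45, 0], [0, 0, 0]], [[0, -0.45, 0], [0, 0, 0]], [[0, -0.45, 0], [0, 0, 0]], [[0, -0.45, 0], [0, 0, 0]], [[0, -0.45, 0], [0, 0, 0]], [[0, -0.3, 0], [0, 0, 0]], [[0, 0, 0], [0, 0, 0]], [[0, 0, 0], [0, 0, 0]]])

```text
time: 20.75
tool_pos: [527.7, -218.0, 71.8]
tcp_rot: [-3.141, 0.002, 1.475]
contact_force: [-1.3, -2.9, 4.3]
grip_width: 5.2
finger_force: 30.0
```

Run:
```python
from st import *
o=get_obs();print(o["time"],o["tool_pos"],o["tcp_rot"],o["contact_force"],o["joint_positions"])
y=o["tool_pos"][1]; p=(570,y-4,-.092); C=capture("scene"); m=wood(C,p); print(p,m.sum(),fit([C],[m],p[:2],90,90,85,(-.2,-.09,0)))
```

```text
20.75 [ 527.732 -217.981   71.776] [-3.141  0.002  1.475] [-1.262 -2.91   4.283] [-0.525  0.606  1.602 -0.003  0.934 -0.428]
(570, np.float64(-221.98122365369662), -0.092) 1315.0 (np.float64(0.25380226969718933), array([ 566.295, -234.335,    0.249]))
```

Request:
play_rows(rows=[[[-0.015, -0.15, 0], [0, 0, 0]], [[-0.015, -0.15, 0], [0, 0, 0]], [[-0.015, -0.15, 0], [0, 0, 0]], [[-0.015, -0.15, 0], [0, 0, 0]], [[-0.015, -0.15, 0], [0, 0, 0]], [[-0.015, -0.15, 0], [0, 0, 0]], [[0, 0, 0], [0, 0, 0]]])

```text
time: 21.68
tool_pos: [525.1, -243.5, 71.8]
tcp_rot: [-3.14, 0.0, 1.477]
contact_force: [1.4, 1.1, 5.6]
grip_width: 4.7
finger_force: 30.0
```

Request:
play_rows(rows=[[[-0.005, -0.06, 0], [0, 0, 0]], [[-0.005, -0.06, 0], [0, 0, 0]], [[-0.005, -0.06, 0], [0, 0, 0]]])

```text
time: 22.05
tool_pos: [524.7, -248.2, 71.8]
tcp_rot: [-3.14, -0.0, 1.477]
contact_force: [-0.4, 3.1, 5.9]
grip_width: 5.0
finger_force: 30.0
```

Request:
play_rows(rows=[[[-0.003, -0.03, 0], [0, 0, 0]], [[-0.003, -0.03, 0], [0, 0, 0]]])

```text
time: 22.3
tool_pos: [524.6, -250.0, 71.8]
tcp_rot: [-3.14, -0.0, 1.477]
contact_force: [-0.3, 3.1, 6.2]
grip_width: 5.0
finger_force: 30.0
```

Request:
play_rows(rows=[[[-0.003, -0.04, 0], [0, 0, 0]], [[-0.003, -0.04, 0], [0, 0, 0]]])

```text
time: 22.55
tool_pos: [524.4, -252.4, 71.8]
tcp_rot: [-3.14, -0.0, 1.477]
contact_force: [0.5, 3.9, 6.3]
grip_width: 4.8
finger_force: 30.0
```

Request:
play_rows(rows=[[[-0.003, -0.03, 0], [0, 0, 0]], [[-0.003, -0.03, 0], [0, 0, 0]]])

```text
time: 22.8
tool_pos: [524.2, -254.2, 71.8]
tcp_rot: [-3.14, -0.0, 1.477]
contact_force: [0.6, 3.8, 6.8]
grip_width: 4.7
finger_force: 30.0
```

Request:
play_rows(rows=[[[-0.003, -0.03, 0], [0, 0, 0]]])

```text
time: 22.92
tool_pos: [524.1, -254.8, 71.8]
tcp_rot: [-3.14, -0.001, 1.477]
contact_force: [1.2, 7.0, 7.6]
grip_width: 5.1
finger_force: 30.0
```

Request:
play_rows(rows=[[[-0.003, -0.03, 0], [0, 0, 0]]])

```text
time: 23.05
tool_pos: [524.1, -254.9, 71.8]
tcp_rot: [-3.14, -0.002, 1.477]
contact_force: [2.1, 9.5, 7.6]
grip_width: 4.8
finger_force: 30.0
```

Request:
play_rows(rows=[[[-0.003, -0.03, 0], [0, 0, 0]]])

```text
time: 23.18
tool_pos: [524.2, -254.9, 71.9]
tcp_rot: [-3.14, -0.003, 1.477]
contact_force: [2.4, 13.9, 9.7]
grip_width: 5.1
finger_force: 30.0
```

Request:
play_rows(rows=[[[-0.003, -0.03, 0], [0, 0, 0]]])

```text
time: 23.3
tool_pos: [524.1, -255.0, 71.9]
tcp_rot: [-3.14, -0.005, 1.477]
contact_force: [2.4, 16.1, 11.2]
grip_width: 4.8
finger_force: 30.0
```

Contact came at the predicted place, with the stand's centre at y ≈ −258.6. I'll relieve the push, release, retreat upward and check.

Request:
play_rows(rows=[[[0, 0.04, 0], [0, 0, 0]], [[0, 0.03, 0], [0, 0, 0]], [[0, 0, 0], [0, 0, 0]]])

```text
time: 23.68
tool_pos: [524.1, -254.9, 71.8]
tcp_rot: [-3.14, -0.001, 1.477]
contact_force: [1.2, 6.7, 7.5]
grip_width: 4.7
finger_force: 30.0
```

Request:
play_rows(hand=0, rows=[[[0, 0, 0], [0, 0, 0]], [[0, 0, 0], [0, 0, 0]], [[0, 0, 0], [0, 0, 0]], [[0, 0, 0], [0, 0, 0]], [[0, 0, 0], [0, 0, 0]], [[0, 0, 0], [0, 0, 0]]])

```text
time: 24.42
tool_pos: [523.6, -257.0, 71.6]
tcp_rot: [-3.14, 0.001, 1.476]
contact_force: [0.4, -1.0, 0.1]
grip_width: 45.8
finger_force: 0.0
```

Request:
play_rows(rows=[[[0, 0, 0.5], [0, 0, 0]], [[0, 0, 1], [0, 0, 0]], [[0, 0, 1], [0, 0, 0]], [[0, 0, 1], [0, 0, 0]], [[0, 0, 1], [0, 0, 0]], [[-0.3, 1, 0], [0, 0, 0]], [[-0.3, 1, 0], [0, 0, 0]], [[-0.3, 1, 0], [0, 0, 0]], [[-0.3, 1, 0], [0, 0, 0]], [[-0.3, 1, 0], [0, 0, 0]], [[-0.3, 1, 0], [0, 0, 0]], [[-0.3, 1, 0], [0, 0, 0]]])

```text
time: 25.92
tool_pos: [460.4, -46.0, 207.8]
tcp_rot: [3.141, 0.001, 1.476]
contact_force: [0.9, 0.0, 0.1]
grip_width: 46.0
finger_force: 0.0
```

Request:
play_rows(rows=[[[-0.2, 1, 0], [0, 0, 0]], [[-0.2, 1, 0], [0, 0, 0]], [[-0.2, 1, 0], [0, 0, 0]], [[-0.2, 1, 0], [0, 0, 0]], [[-0.2, 1, 0], [0, 0, 0]], [[0, 0, 0], [0, 0, 0]], [[0, 0, 0], [0, 0, 0]]])

```text
time: 26.8
tool_pos: [430.9, 102.8, 207.3]
tcp_rot: [-3.141, 0.001, 1.476]
contact_force: [0.1, 0.4, -0.4]
grip_width: 45.8
finger_force: 0.0
```

Run:
```python
from st import *
o=get_obs();print(o["time"],o["tool_pos"],o["contact_force"])
C,M=standfit((566.8,-258.6,-.092))
for q in("coaster","set_square","timer","clip"):
    capture; print(q,[onz(C[1],r["at"],0)[:2] for r in pinpoint(q,"top")[:1]])
a=cv2.resize(C[0]["frame"][90:210,120:280],(400,300),interpolation=cv2.INTER_CUBIC);b=cv2.resize(C[1]["frame"][140:260,260:420],(400,300),interpolation=cv2.INTER_CUBIC)
cv2.imwrite("pics/s6.png",np.hstack([a,b])[:,:,::-1])
```

```text
26.8 [430.877 102.778 207.28 ] [ 0.145  0.384 -0.387]
stand [0, 1] (np.float64(0.6801527738571167), array([ 571.967, -270.862,    0.136]))
stand [0] (np.float64(0.3426975905895233), array([ 570.193, -272.575,    0.258]))
stand [1] (np.float64(0.3186867833137512), array([ 570.378, -270.814,   -0.001]))
coaster [array([352.254, 282.654])]
set_square [array([ 361.944, -249.698])]
timer [array([805.831, 124.963])]
clip [array([790.094, -26.731])]
```

View pics/s6.png

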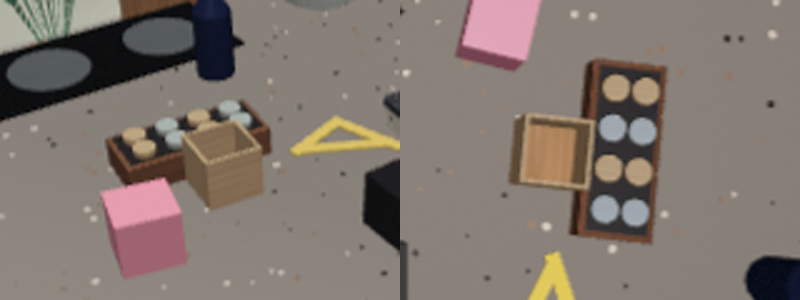

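The views show the stand upright, flush and square against the box's left long side, with the bystanders unmoved. The colour mask ran into the wooden box, so I'll check the numbers once more with the network's mask.

Run:
```python
from st import *
p=(566.8,-258.6,-.092); C=[];M=[]
for n in("scene","top"):
    c=capture(n); m=mask(n,"stand",proj(c,[[566.8,-258.6,50]])[0][::-1])
    if m is not None: C.append(c);M.append(m);print(n,m.sum(),fit([c],[m],p[:2],90,90,85,(-.2,-.09,0)))
f=fit(C,M,p[:2],90,90,85,(-.2,-.09,0));print(f)
d=f[1][:2]-np.array([573,-354.6]); a=-.092; print("in box frame",d@[np.cos(a),np.sin(a)],d@[-np.sin(a),np.cos(a)],f[1][2]-a)
```

```text
scene 879.0 (np.float64(0.03981797397136688), array([ 562.046, -261.414,   -0.127]))
top 938.0 (np.float64(0.03897920995950699), array([ 569.214, -256.686,   -0.083]))
(np.float64(0.15981259942054749), array([ 567.61 , -257.572,   -0.079]))
in box frame -14.28120908512523 96.1221852062126 0.013271022414250239
```

```bash
python3 -c "
from plant import bot
print(bot.close_job())"
```

```text
the job is handed in; nothing more can be done
None
```

The stand is upright and flush against the spice box's left long side, within the box's ends (measured 96 mm off its centreline, 14 mm off its middle, about 0.01 rad off square). On the way it hung about 13 mm off the counter for roughly 2 s, under the 20 mm limit. The job is handed in, but no verdict was returned.

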